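# Pair the padlocks with their keys in the order tray

### The arm

A 6-joint arm with a two-finger parallel gripper is mounted at the origin on the work surface. World frame = base frame: x ahead of the robot, y to its left, z up, the work surface at z = 0. Lengths are in m, angles in degrees, forces in N, time in s.
With the tool pointing down it reaches from about 0.4 to 0.825 m from the base axis. Payload 7 kg.
Tool frame: the origin (TCP) lies at the very end of the fingers, on their centre line; the grasp point (between the pads) lies 19 mm behind it (r.hold_point_z is the distance from the TCP to the grasp point, in m); z points along the fingers, y is the line along which they close (so a half turn about z gives the same grasp; the last joint's range is limited). The gripper opens to 88 mm and grips with 3 to 60 N. Pads are 19 mm wide; open, the fingers measure 130 mm over their backs; the gripper's body (78 mm by 193 mm) begins 47 mm behind the grasp point.
Start: joints at [87.153, 20.546, 0.682, 0, -70.136, -16.507], TCP at [0.224, 0.637, 0.227] pointing down, gripper open.
Joint ranges: [-176.03, 176.03], [-82.01, 121.73], [-58.28, 71.71], [-173.87, 95.51], [-174.79, -0.11], [-173.66, 173.66]. Speed limits (degrees/s): [136.94, 136.94, 172.46, 180, 180, 180].

### API

Orientations are given as [roll, pitch, yaw] about the fixed x, y, z axes, in that order (R = Rz(yaw) Ry(pitch) Rx(roll)).
In Python, from plant import telemetry, vision, workorder, r gives the robot as it stands.
- The arm moves only by the tool move_arm, never from a script. Its argument "plan" is a list of rows, each a list of 7 numbers: the opening, from -1 (shut) to 1 (fully open), so that 0 is half open, then the shift along the world's x, y, z in m, then the turn, a rotation vector about the world's x, y, z in degrees. In form: [[fingers, dx, dy, dz, ax, ay, az], ...]. A call has 1 to 20 rows; each row shifts and turns the commanded pose from where the row before left it; what a row does not reach is not made up. A row lasts 1/8 s, in which the tool goes at most 62.5 mm and 10.7 degrees, less where a joint would pass 70% of its speed; a pose out of reach is approached as far as the arm can. A call is refused whole if a number of a shift passes 0.0625 or a number of a turn 10.7, either way. A call with a gripper value outside its range is refused whole. The fingers move at their own pace and stop on an object; "force" is the grip in N (left out, the last holds). Time passes only in rows, so rows that do not move let the fingers close. It gives the time, the measured TCP pose, the force, the opening and the grip force at its end, in the units of the state.
- telemetry.get_state(): the state, without advancing time (a new reading comes with each control period).
- vision.capture(name): name is "scene" or "top" or "wrist"; returns a dict with "img" (420x560x3 uint8, red, green, blue), "depth" (420x560 float32, m along the optical axis (not along the pixel's ray), 0 where there is no reading), "intrinsics" (3x3 intrinsics, pixels), "D" ([k1, k2, p1, p2, k3] as OpenCV has them; the pictures are not rectified), "R" (3x3) and "t" (3): a world point X has camera coordinates R X + t. Camera axes: x right, y down, z forward; pixel columns grow to the right and rows downward; lengths in m; the calibration is good to about 2 mm. A picture is of the moment at which its call begins.
- workorder.close_job(): hands the job in; it is judged then, once.
The state is a dict: "time_s": time; "joints": joint angles; "qd": joint speeds; "joint_torque": joint torques, N m; "tcp_pos": TCP position; "eef_rot": TCP orientation; "contact_force": force on the tool from outside, world axes, zero at the start; "moment": the same for the moment, N m; "gripper_width": finger opening in m; "gripper_force": force on a finger pad.
Only numpy, scipy, OpenCV 4.12 (cv2) and the standard library are available. Lean on these libraries where they do the work, as an engineer would, in place of code of your own. Each camera call takes 0.05 s, during which the arm holds its last target. There are 200 camera calls.

### The job

Make up the padlock order: lay each of the four key-operated padlocks flat, face up, in the compartment of the orange tray that holds the keys with heads of its own colour, in the empty space beside the keys. Leave the two combination padlocks (number wheels on the face, no key) where they lie on the mat.

Things in the scene. Friction and masses are not known exactly. Their poses are not given: they have to be found in the camera images.
- lock_red_c (a point): Key padlock in a plain red sleeve (no number wheels, brass base), face up on the black mat at any yaw. Point: middle of the sleeved block, 10 mm above its underside. z up out of the face, x across the width, y towards the shackle. Block 40 mm wide (x), 36 long (y), 20 thick; base to y = -21 mm; shackle of 7 mm bar, 32 mm wide, out to y = +46 mm. 0.11 to 0.18 kg.
- lock_blue_c (a point): Key padlock in a plain blue sleeve (no number wheels, brass base), face up on the black mat at any yaw. Point: middle of the sleeved block, 10 mm above its underside. z up out of the face, x across the width, y towards the shackle. Block 40 mm wide (x), 36 long (y), 20 thick; base to y = -21 mm; shackle of 7 mm bar, 32 mm wide, out to y = +46 mm. 0.11 to 0.18 kg.
- lock_yellow_c (a point): Key padlock in a plain yellow sleeve (no number wheels, brass base), face up on the black mat at any yaw. Point: middle of the sleeved block, 10 mm above its underside. z up out of the face, x across the width, y towards the shackle. Block 40 mm wide (x), 36 long (y), 20 thick; base to y = -21 mm; shackle of 7 mm bar, 32 mm wide, out to y = +46 mm. 0.11 to 0.18 kg.
- lock_green_c (a point): Key padlock in a plain green sleeve (no number wheels, brass base), face up on the black mat at any yaw. Point: middle of the sleeved block, 10 mm above its underside. z up out of the face, x across the width, y towards the shackle. Block 40 mm wide (x), 36 long (y), 20 thick; base to y = -21 mm; shackle of 7 mm bar, 32 mm wide, out to y = +46 mm. 0.11 to 0.18 kg.
- dial_red_c (a point): Combination padlock, the red look-alike: size, axes and point as for the key padlocks, but with a black panel and four white number wheels across its face and a black base; it takes no key.
- dial_yellow_c (a point): Combination padlock, the yellow look-alike: size, axes and point as for the key padlocks, but with a black panel and four white number wheels across its face and a black base; it takes no key.
- bin_red_in (a point): Grey compartment of the fixed orange tray that holds two brass keys with red heads. Point: floor centre of its empty padlock space, 88 mm (x) by 120 mm (y) inside; z up. Walls 20 mm above the floor, 2 mm thick. Key pocket 34 mm wide on the -x side, behind a divider 12 mm above the floor; keys 63 mm from the point. Four such (128 x 124 mm outside) stand 2 by 2; tray 266 x 258 x 28 mm.
- bin_blue_in (a point): Grey compartment of the fixed orange tray that holds two brass keys with blue heads. Point: floor centre of its empty padlock space, 88 mm (x) by 120 mm (y) inside; z up. Walls 20 mm above the floor, 2 mm thick. Key pocket 34 mm wide on the -x side, behind a divider 12 mm above the floor; keys 63 mm from the point. Four such (128 x 124 mm outside) stand 2 by 2; tray 266 x 258 x 28 mm.
- bin_yellow_in (a point): Grey compartment of the fixed orange tray that holds two brass keys with yellow heads. Point: floor centre of its empty padlock space, 88 mm (x) by 120 mm (y) inside; z up. Walls 20 mm above the floor, 2 mm thick. Key pocket 34 mm wide on the -x side, behind a divider 12 mm above the floor; keys 63 mm from the point. Four such (128 x 124 mm outside) stand 2 by 2; tray 266 x 258 x 28 mm.
- bin_green_in (a point): Grey compartment of the fixed orange tray that holds two brass keys with green heads. Point: floor centre of its empty padlock space, 88 mm (x) by 120 mm (y) inside; z up. Walls 20 mm above the floor, 2 mm thick. Key pocket 34 mm wide on the -x side, behind a divider 12 mm above the floor; keys 63 mm from the point. Four such (128 x 124 mm outside) stand 2 by 2; tray 266 x 258 x 28 mm.
Things that resemble listed ones, but are neither listed nor needed, are in the scene too. What is shaped like the part that bears lock_red_c but purple is not meant.

How it is judged:
By the outcome, as a careful person would: the job done as asked, in the order asked, and still so for the second after the job is handed in, with the robot touching nothing.
It also fails if it takes over 109 s, if anything falls off the work surface, if the arm or the gripper's body presses on something with over 40 N, if the wrist force passes 120 N, or if a joint passes its speed limit or range.

## Working session

There is one attempt and no reset: what is moved stays moved. The work goes in short steps, Python scripts to look and compute and a tool call to move; the robot and the scene stay as the last step left them, time stands still between calls to the robot, and variables do not carry over. Pictures are saved under pics/ and viewed, at most 14 in all, crops included, and the job is handed in when it is done.

Besides the shell and the picture viewer there is one more tool, called after "Emit:" as name(argument=value, ...) on one line, values as JSON. move_arm: Moves the arm, as the interface text tells. Its arguments: {"type":"object","properties":{"plan":{"type":"array"},"force":{"type":"number"}},"required":["plan"]}

```bash
mkdir -p pics; ls; python3 - <<'E'
from plant import telemetry, vision, workorder, r
import cv2, numpy as np
for n in ["top","scene"]:
    c=vision.capture(n); cv2.imwrite(f"pics/{n}0.png",c["img"][:,:,::-1]); np.savez(f"{n}0.npz",**{k:np.array(v) for k,v in c.items()})
    print(n,c["intrinsics"],c["D"],c["R"],c["t"])
s=telemetry.get_state();print(s)
E
```

```text
pics
top [[415.13628839   0.         277.05256104]
 [  0.         415.13628839 215.57312936]
 [  0.           0.           1.        ]] [-0.05641383  0.          0.          0.          0.        ] [[ 0.02844228 -0.99957891  0.00574877]
 [-0.99795007 -0.02872483 -0.05718861]
 [ 0.05732967 -0.00411041 -0.99834684]] [0.0576053  0.52493523 0.9790186 ]
scene [[472.87374835   0.         279.44841821]
 [  0.         472.87374835 212.62232606]
 [  0.           0.           1.        ]] [-0.11179578  0.          0.          0.          0.        ] [[ 0.88833357  0.45904461 -0.01189649]
 [ 0.36257444 -0.71707338 -0.59526931]
 [-0.28178582  0.52448434 -0.80343819]] [-0.4830064  -0.11589128  1.36954196]
{'time_s': 0.1, 'joints': array([ 8.71530499e+01,  2.05855998e+01,  6.39572277e-01, -1.61975153e-02,
       -7.01358152e+01, -1.65079867e+01]), 'qd': array([ 0.04970254, -0.00842213,  0.12546515,  0.06550829, -0.01848529,
        0.02818175]), 'joint_torque': array([-1.60851559e-03, -5.84160483e+01,  2.93749863e+01,  7.01547816e+00,
        1.01110016e-02, -5.69425492e-05]), 'tcp_pos': array([0.22358622, 0.63643895, 0.22574493]), 'eef_rot': array([ 1.79917204e+02, -8.65745307e-03, -1.93604452e+01]), 'contact_force': array([-0.36741821, -0.15566007,  0.50950459]), 'moment': array([-0.01864154, -0.04052681, -0.00549444]), 'gripper_force': 0.0, 'gripper_width': 0.08791883539678584}
```

View pics/top0.png

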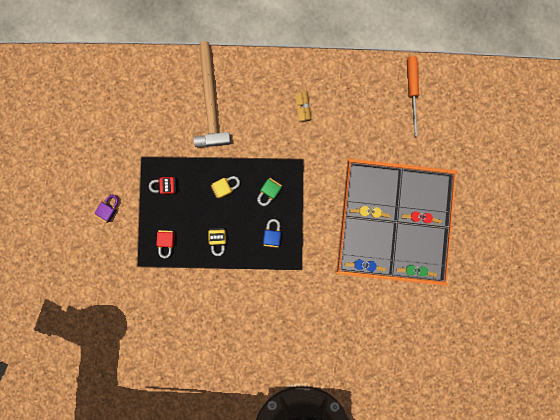

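View pics/scene0.png

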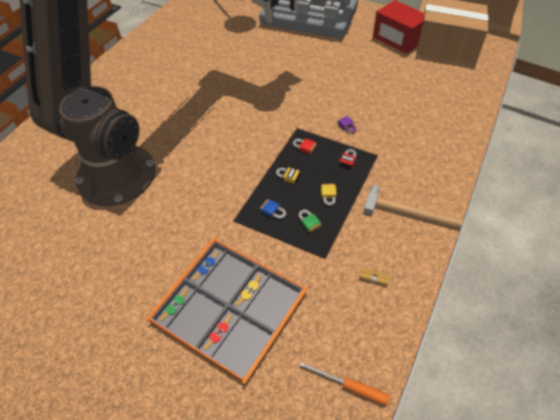

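The top view shows the key locks as red (165,243), yellow (225,187), green (270,190) and blue (272,235). The dials are at (163,185) and (217,240), and there is a purple decoy at (107,208). The tray compartments are yellow upper left, red upper right, blue lower left and green lower right, with the keys on the robot side. The scene view agrees.

```bash
cat > h.py <<'E'
import numpy as np, cv2
HUE={'red':[(0,6),(174,180)],'blue':[(105,122)],'yellow':[(20,30)],'green':[(50,80)]}
def load(f): return dict(np.load(f))
def colmask(c,col):
    h=cv2.cvtColor(c["img"],cv2.COLOR_RGB2HSV)
    m=np.zeros(h.shape[:2],bool)
    for a,b in HUE[col]: m|=(h[...,0]>=a)&(h[...,0]<=b)
    return m&(h[...,1]>150)&(h[...,2]>70)
def rays(c,uv):
    return cv2.undistortPoints(np.float64(uv).reshape(-1,1,2),c["intrinsics"],c["D"]).reshape(-1,2)
def cloud(c):
    H,W=c["depth"].shape; u,v=np.meshgrid(np.arange(W),np.arange(H))
    n=rays(c,np.stack([u.ravel(),v.ravel()],1)); d=c["depth"].ravel()[:,None]
    P=(np.hstack([n*d,d])-c["t"])@c["R"]
    return P.reshape(H,W,3)
def project(c,X):
    return cv2.projectPoints(np.float64(X).reshape(-1,1,3),cv2.Rodrigues(c["R"])[0],c["t"],c["intrinsics"],c["D"])[0].reshape(-1,2)
def blobs(c,col,amin=20):
    n,l,s,ce=cv2.connectedComponentsWithStats(colmask(c,col).astype(np.uint8))
    return [(s[i,4],ce[i],l==i) for i in range(1,n) if s[i,4]>=amin]
def tri(c1,p1,c2,p2):
    P1,P2=[np.hstack([c["R"],c["t"][:,None]]) for c in (c1,c2)]
    X=cv2.triangulatePoints(P1,P2,rays(c1,p1).T,rays(c2,p2).T); return (X[:3]/X[3]).ravel()
E
python3 - <<'E'
from h import *
np.set_printoptions(precision=4,suppress=True)
T=load("top0.npz");S=load("scene0.npz");CT=cloud(T);CS=cloud(S)
for n,c,C in (("top",T,CT),("scene",S,CS)):
  for col in HUE:
    for a,ce,m in blobs(c,col):
        P=C[m]; P=P[c["depth"][m]>0]
        print(n,col,a,ce.round(1),np.median(P,0),"z",np.percentile(P[:,2],[5,90]))
for p in [(150,215),(330,250),(372,187),(425,190),(367,245),(422,250)]: print("z",p,CT[p[1],p[0]])
E
```

```text
top red 152 [166.2 184.9] [0.5886 0.34   0.0225] z [0.0188 0.025 ]
top red 71 [414.9 216.3] [ 0.5317 -0.2619  0.0102] z [0.0072 0.0122]
top red 68 [428.  217.8] [ 0.528  -0.2941  0.0105] z [0.0066 0.0128]
top red 244 [164.2 239.1] [0.459  0.3384 0.0229] z [0.0196 0.0251]
top blue 244 [271.5 237.3] [0.471  0.0851 0.0229] z [0.0188 0.0253]
top blue 67 [358.5 264.3] [ 0.4125 -0.1267  0.01  ] z [0.0077 0.0125]
top blue 63 [371.6 266. ] [ 0.4085 -0.1578  0.0106] z [0.0074 0.0126]
top yellow 255 [221.3 187.4] [0.5863 0.2076 0.023 ] z [0.0192 0.0253]
top yellow 71 [363.5 210.6] [ 0.5404 -0.1365  0.0103] z [0.0066 0.0128]
top yellow 66 [376.8 212.7] [ 0.5366 -0.1683  0.0106] z [0.0072 0.013 ]
top yellow 143 [216.3 237.1] [0.4653 0.2154 0.0223] z [0.0032 0.0249]
top green 49 [272.6 186.8] [0.5925 0.0804 0.0222] z [0.0017 0.0238]
top green 58 [410.  269.4] [ 0.4036 -0.2514  0.0109] z [0.0077 0.0127]
top green 53 [423.4 271.3] [ 0.3986 -0.2839  0.0111] z [0.0069 0.0132]
scene red 1474 [400.9  23.7] [0.5342 0.9896 0.1028] z [0.0081 0.1094]
scene red 154 [306.2 145.4] [0.4603 0.3309 0.0202] z [0.
[... 259 characters left out ...]
 0.0798 0.0206] z [0.011  0.0237]
scene blue 31 [210.1 260.4] [ 0.4123 -0.1259  0.0069] z [0.0044 0.0086]
scene blue 33 [202.2 269.9] [ 0.4115 -0.1575  0.0066] z [0.0032 0.01  ]
scene yellow 120 [290.7 175.8] [0.4756 0.2032 0.0182] z [0.0033 0.0224]
scene yellow 193 [328.4 189.9] [0.589  0.2065 0.02  ] z [0.0087 0.023 ]
scene yellow 45 [253.5 284.3] [ 0.5437 -0.1357  0.0078] z [0.0041 0.01  ]
scene yellow 56 [245.2 294.9] [ 0.5382 -0.1686  0.0071] z [0.0039 0.0097]
z (150, 215) [0.5163 0.3818 0.0018]
z (330, 250) [ 0.444  -0.0584 -0.0025]
z (372, 187) [ 0.6002 -0.1572  0.0038]
z (425, 190) [ 0.5968 -0.2879  0.0051]
z (367, 245) [ 0.4587 -0.1468  0.0056]
z (422, 250) [ 0.4501 -0.2806  0.0084]
```

Emit:
move_arm(plan=[[1, 0.037, -0.052, 0.022, 0, 0, 0], [1, 0.037, -0.052, 0.022, 0, 0, 0], [1, 0.037, -0.052, 0.022, 0, 0, 0], [1, 0.037, -0.052, 0.022, 0, 0, 0], [1, 0.037, -0.052, 0.022, 0, 0, 0], [1, 0.037, -0.052, 0.022, 0, 0, 0], [1, 0.037, -0.052, 0.022, 0, 0, 0], [1, 0.037, -0.052, 0.022, 0, 0, 0], [1, 0, 0, 0, 0, 0, 0], [1, 0, 0, 0, 0, 0, 0]])

```text
time_s: 1.35
tcp_pos: [0.4976, 0.2514, 0.3889]
eef_rot: [180.0, 0.0, -19.4]
contact_force: [-0.9, 0.0, 0.1]
gripper_width: 0.0873
gripper_force: 0.0
```

```bash
python3 - <<'E'
from plant import telemetry, vision, r
from h import *
c=vision.capture("wrist"); cv2.imwrite("pics/w1.png",c["img"][:,:,::-1]); np.savez("w1.npz",**{k:np.array(v) for k,v in c.items()})
s=telemetry.get_state();print(s['time_s'],s['tcp_pos'],s['eef_rot'],r.hold_point_z)
print(c["intrinsics"],c["R"],c["t"],-c["R"].T@c["t"])
E
```

```text
1.4 [0.49722521 0.25196786 0.38869559] [ 1.79950410e+02  5.75185410e-02 -1.93470867e+01] 0.0188
[[355.70541569   0.         277.18114248]
 [  0.         355.70541569 211.31524875]
 [  0.           0.           1.        ]] [[-3.32858904e-01 -9.42976390e-01 -6.91260823e-04]
 [-9.00756238e-01  3.17738650e-01  2.96108679e-01]
 [-2.79003853e-01  9.91850678e-02 -9.55154005e-01]] [0.40399123 0.2823131  0.6602714 ] [0.57298563 0.22576335 0.54734478]
```

View pics/w1.png

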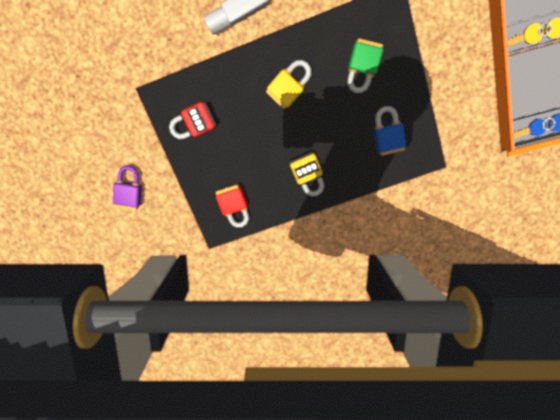

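The wrist view shows all six locks clearly: red (232,200), yellow key (286,88), green (366,58), blue (390,137, in shadow), dial-red (197,120) and dial-yellow (306,168). Purple sits off the mat at (128,193).

```bash
cat > loc.py <<'E'
from h import *
HUE2={'red':[(0,7),(173,180)],'blue':[(100,130)],'yellow':[(18,34)],'green':[(45,90)]}
def sleeve(c,col,guess,amin=25):
    "mask of the sleeve of that colour whose blob lies nearest the guess point"
    h=cv2.cvtColor(c["img"],cv2.COLOR_RGB2HSV); m=np.zeros(h.shape[:2],bool)
    for a,b in HUE2[col]: m|=(h[...,0]>=a)&(h[...,0]<=b)
    # brass and brass-edge pixels are duller than the yellow sleeve
    m&=(h[...,1]>130)&(h[...,2]>(150 if col=='yellow' else 35))
    n,l,s,ce=cv2.connectedComponentsWithStats(m.astype(np.uint8))
    g=project(c,guess)[0]
    k=min((i for i in range(1,n) if s[i,4]>=amin),key=lambda i:np.linalg.norm(ce[i]-g))
    return l==k,ce[k]
def locate(c,col,guess,ztop=0.02,verbose=False):
    C=cloud(c); m,ce=sleeve(c,col,guess); ok=m&(c["depth"]>0)
    P=C[ok]; zt=np.median(P[:,2][P[:,2]>np.percentile(P[:,2],30)])
    top=(P[:,2]>zt-0.006)
    # plane-intersect the top pixels at zt (sharper than per-pixel depth)
    v,u=np.nonzero(ok); n=rays(c,np.stack([u,v],1)); D=np.hstack([n,np.ones((len(n),1))])@c["R"]
    o=-c["R"].T@c["t"]; Q=o+D*((ztop-o[2])/D[:,2])[:,None]
    (rc,rs,ra)=cv2.minAreaRect(Q[top,:2].astype(np.float32))
    xy=Q[top,:2].mean(0)
    # shackle: grey-white, raised points 25..48 mm from the middle
    d=np.linalg.norm(C[...,:2]-xy,axis=2); h=cv2.cvtColor(c["img"],cv2.COLOR_RGB2HSV)
    sh=(d>.024)&(d<.05)&(h[...,1]<70)&(h[...,2]>75)
    v,u=np.nonzero(sh); D=np.hstack([rays(c,np.stack([u,v],1)),np.ones((len(u),1))])@c["R"]
    S=o+D*((0.013-o[2])/D[:,2])[:,None]
    w=S[:,:2].mean(0)-xy; yaw=np.degrees(np.arctan2(w[1],w[0]))  # direction of lock +y
    # refine with the rectangle's sides
    ra=ra+90*np.round((yaw-ra)/90)
    return dict(xy=xy,rc=np.array(rc),rs=np.array(rs),z=zt,ydir=yaw,rect=ra,n=int(top.sum()),ns=len(u),sd=np.hypot(*w),px=ce)
E
python3 - <<'E'
from loc import *
np.set_printoptions(precision=4,suppress=True)
G={'red':(.459,.338,.02),'blue':(.471,.085,.02),'yellow':(.586,.208,.02),'green':(.5925,.09,.02)}
V={n:load(n+".npz") for n in("top0","scene0","w1")}
for col,g in G.items():
    R={}
    for n,c in V.items():
        R[n]=d=locate(c,col,g)
        print(col,n,d['px'].round(1),"xy",d['xy'],"rc",d['rc'],d['rs'],"z %.4f"%d['z'],"ydir %.1f rect %.1f"%(d['ydir'],d['rect']),d['n'],d['ns'],"sd %.3f"%d['sd'])
    print("  tri top-w1",tri(V["top0"],R["top0"]["px"],V["w1"],R["w1"]["px"]))
E
```

```text
red top0 [164.9 239. ] xy [0.4591 0.3386] rc [0.4592 0.3388] [0.0333 0.0408] z 0.0233 ydir 176.0 rect 181.7 251 61 sd 0.034
red scene0 [306.1 145.5] xy [0.4608 0.3373] rc [0.4605 0.3365] [0.0329 0.0442] z 0.0212 ydir 177.8 rect 180.5 116 52 sd 0.034
red w1 [231.6 201.1] xy [0.4579 0.3411] rc [0.4575 0.3411] [0.0404 0.0347] z 0.0235 ydir 176.9 rect 179.6 544 215 sd 0.034
  tri top-w1 [0.4589 0.3388 0.023 ]
blue top0 [271.4 237.2] xy [0.4707 0.0833] rc [0.4709 0.0835] [0.0393 0.0348] z 0.0238 ydir -4.0 rect -4.7 240 70 sd 0.034
blue scene0 [270.  207.7] xy [0.474  0.0829] rc [0.4752 0.0828] [0.0409 0.0341] z 0.0213 ydir -2.7 rect -4.7 144 80 sd 0.030
blue w1 [389.8 137.2] xy [0.4705 0.0869] rc [0.4706 0.087 ] [0.0403 0.0337] z 0.0233 ydir -5.4 rect -5.8 636 202 sd 0.033
  tri top-w1 [0.4701 0.0851 0.011 ]
yellow top0 [220.8 187.5] xy [0.5865 0.2085] rc [0.5869 0.2084] [0.0378 0.0385] z 0.0236 ydir -62.6 rect -61.6 246 69 sd 0.035
yellow scene0 [328.4 189.3] xy [0.5875 0.2086] rc [0.5883 0.208 ] [0.0359 0.0401] z 0.0216 ydir -61.9 rect -65.8 151 70 sd 0.036
yellow w1 [283.5  87.5] xy [0.5869 0.2111] rc [0.5855 0.211 ] [0.0387 0.0404] z 0.0235 ydir -64.0 rect -62.2 745 303 sd 0.034
  tri top-w1 [0.5878 0.2112 0.0048]
green top0 [270.5 188.7] xy [0.5865 0.0895] rc [0.5868 0.0896] [0.0393 0.034 ] z 0.0235 ydir 144.4 rect 147.9 226 70 sd 0.034
green scene0 [309.6 220.9] xy [0.5877 0.0902] rc [0.5859 0.0905] [0.0401 0.0298] z 0.0219 ydir 148.5 rect 147.8 124 66 sd 0.033
green w1 [365.   57.9] xy [0.586  0.0932] rc [0.5855 0.0934] [0.0404 0.0349] z 0.0234 ydir 146.6 rect 147.9 788 237 sd 0.033
  tri top-w1 [0.5874 0.0906 0.0079]
```

```bash
python3 - <<'E'
from h import *
np.set_printoptions(precision=4,suppress=True)
for n in("top0","scene0"):
    c=load(n+".npz"); C=cloud(c); h=cv2.cvtColor(c["img"],cv2.COLOR_RGB2HSV)
    m=(h[...,0]>=6)&(h[...,0]<=14)&(h[...,1]>200)&(h[...,2]>150)&(abs(C[...,0]-.515)<.17)&(abs(C[...,1]+.215)<.17)
    o=-c["R"].T@c["t"]
    v,u=np.nonzero(m); D=np.hstack([rays(c,np.stack([u,v],1)),np.ones((len(u),1))])@c["R"]
    Q=o+D*((.028-o[2])/D[:,2])[:,None]
    print(n,cv2.minAreaRect(Q[:,:2].astype(np.float32)),"rim z",np.percentile(C[m][:,2],[10,50,90]))
    th=np.radians(-4.3); x=np.array([np.cos(th),np.sin(th)]); y=np.array([-x[1],x[0]])
    for col,p in dict(yellow=(.601,-.157),red=(.593,-.283),blue=(.473,-.147),green=(.464,-.272)).items():
        q=(C[...,:2]-p); f=(abs(q@x)<.03)&(abs(q@y)<.045)
        e=C[(abs(q@x)<.09)&(abs(q@y)<.09)]
        print(col,"floor z",np.median(C[f][:,2]),f.sum(), "table-ish",)
        # walls: height profile along x and y through the point
        for nm,a,b in(("x",x,y),("y",y,x)):
            s=(abs(q@b)<.03)&(abs(q@a)<.085); t=(q@a)[s]*1000; z=C[s][:,2]*1000
            k=np.round(t/4).astype(int); 
            print("  ",nm,[(int(i*4),int(np.median(z[k==i]))) for i in np.unique(k)])
E
```

```text
top0 ((0.5157351493835449, -0.21464425325393677), (0.2632453441619873, 0.2720966935157776), 85.90584564208984) rim z [0.0251 0.0278 0.0307]
yellow floor z 0.005834671788999439 901 table-ish
   x [(-84, 6), (-80, 24), (-76, 23), (-72, 6), (-68, 9), (-64, 10), (-60, 10), (-56, 9), (-52, 9), (-48, 6), (-44, 6), (-40, 16), (-36, 6), (-32, 6), (-28, 5), (-24, 5), (-20, 5), (-16, 5), (-12, 5), (-8, 6), (-4, 5), (0, 5), (4, 5), (8, 5), (12, 6), (16, 6), (20, 5), (24, 5), (28, 5), (32, 6), (36, 5), (40, 5), (44, 6), (48, 14), (52, 27), (56, 28), (60, 27), (64, 1), (68, 0), (72, 0), (76, 0), (80, 1), (84, 0)]
   y [(-84, 6), (-80, 6), (-76, 5), (-72, 5), (-68, 23), (-64, 24), (-60, 14), (-56, 5), (-52, 6), (-48, 5), (-44, 6), (-40, 5), (-36, 6), (-32, 5), (-28, 5), (-24, 5), (-20, 5), (-16, 5), (-12, 5), (-8, 5), (-4, 5), (0, 5), (4, 6), (8, 6), (12, 5), (16, 5), (20, 5), (24, 5), (28, 5), (32, 5), (36, 5), (40, 5), (44, 5), (48, 5), (52, 5), (56, 5), (60, 25), (64, 26), (68, 7), (72, 0), (76, 0), (80, 0), (84, 1)]
red floor z 0.0059587830030503365 878 table-ish
   x [(-84, 23), (-80, 23), (-
[... 2610 characters left out ...]
py", line 10, in rays
    return cv2.undistortPoints(np.float64(uv).reshape(-1,1,2),c["intrinsics"],c["D"]).reshape(-1,2)
           ~~~~~~~~~~~~~~~~~~~^^^^^^^^^^^^^^^^^^^^^^^^^^^^^^^^^^^^^^^^^^^^^^^^^^^^^^^
cv2.error: OpenCV(4.12.0) /io/opencv/modules/calib3d/src/undistort.dispatch.cpp:347: error: (-215:Assertion failed) CV_IS_MAT(_src) && CV_IS_MAT(_dst) && (_src->rows == 1 || _src->cols == 1) && (_dst->rows == 1 || _dst->cols == 1) && _src->cols + _src->rows - 1 == _dst->rows + _dst->cols - 1 && (CV_MAT_TYPE(_src->type) == CV_32FC2 || CV_MAT_TYPE(_src->type) == CV_64FC2) && (CV_MAT_TYPE(_dst->type) == CV_32FC2 || CV_MAT_TYPE(_dst->type) == CV_64FC2) in function 'cvUndistortPointsInternal'
```

Locks and bins are consistent: lock tops are at about 22 mm, the tray floor at 5.5 mm, the rim at 28 mm and the tray yaw at about −4.1°. I'll start with blue.

Emit:
move_arm(plan=[[1, -0.0052, -0.0333, -0.052, 0, 0, 2.9], [1, -0.0052, -0.0333, -0.052, 0, 0, 2.9], [1, -0.0052, -0.0333, -0.052, 0, 0, 2.9], [1, -0.0052, -0.0333, -0.052, 0, 0, 2.9], [1, -0.0052, -0.0333, -0.052, 0, 0, 2.8], [1, 0, 0, -0.04, 0, 0, 0], [1, 0, 0, 0, 0, 0, 0], [1, 0, 0, 0, 0, 0, 0]], force=30)

```text
time_s: 2.4
tcp_pos: [0.4725, 0.0865, 0.0907]
eef_rot: [-180.0, -0.1, -4.8]
contact_force: [-0.1, 1.8, 0.4]
gripper_width: 0.0878
gripper_force: 0.0
```

```bash
python3 - <<'E'
from plant import telemetry, vision, r
from h import *
c=vision.capture("wrist"); cv2.imwrite("pics/w2.png",c["img"][:,:,::-1]); np.savez("w2.npz",**{k:np.array(v) for k,v in c.items()})
s=telemetry.get_state();print(s['time_s'],s['tcp_pos'],s['eef_rot'],s['joints'])
from loc import locate
print(locate(c,'blue',(.471,.085,.02)))
E
```

```text
2.45 [0.4728914  0.08663299 0.09112841] [-1.79931016e+02 -1.23940560e-01 -4.85027577e+00] [ 3.39143854e+01  1.01608486e+01 -3.38104267e+01  3.31667532e-02
 -4.58888975e+01  5.12123567e+01]
{'xy': array([0.47019337, 0.08643885]), 'rc': array([0.47029361, 0.08638686]), 'rs': array([0.03989962, 0.03552026]), 'z': np.float64(0.0234243466356113), 'ydir': np.float64(166.6001598714691), 'rect': np.float64(175.17598724365234), 'n': 2775, 'ns': 4514, 'sd': np.float64(0.06925008830993634), 'px': array([279.09785203, 226.15922264])}
```

View pics/w2.png

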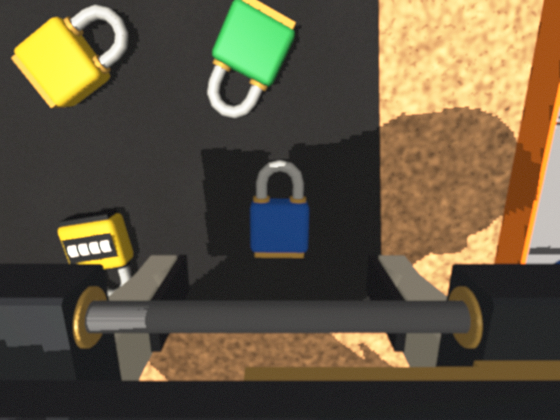

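The wrist view shows blue at (279,226), square to and centred between the fingers, with no neighbour near the finger paths.

Emit:
move_arm(plan=[[1, -0.0025, 0, -0.042, 0, 0, 0], [1, 0, 0, -0.042, 0, 0, 0], [1, 0, 0, 0, 0, 0, 0], [-1, 0, 0, 0, 0, 0, 0], [-1, 0, 0, 0, 0, 0, 0], [-1, 0, 0, 0, 0, 0, 0], [-1, 0, 0, 0, 0, 0, 0], [-1, 0, 0, 0, 0, 0, 0], [-1, 0, 0, 0.02, 0, 0, 0], [-1, 0, 0, 0.05, 0, 0, 0], [-1, 0, 0, 0, 0, 0, 0]], force=30)

```text
time_s: 3.82
tcp_pos: [0.4714, 0.0863, 0.0786]
eef_rot: [-179.8, -0.3, -4.9]
contact_force: [0.6, -0.8, -1.4]
gripper_width: 0.0396
gripper_force: 30.0
```

Emit:
move_arm(plan=[[-1, -0.0025, -0.0586, 0, 0, 0, 0.2], [-1, -0.0025, -0.0586, 0, 0, 0, 0.2], [-1, -0.0025, -0.0586, 0, 0, 0, 0.2], [-1, -0.0023, -0.0586, 0, 0, 0, 0.2], [-1, 0, 0, 0, 0, 0, 0], [-1, 0, 0, -0.035, 0, 0, 0], [-1, 0, 0, -0.02, 0, 0, 0], [-1, 0, 0, 0, 0, 0, 0]])

```text
time_s: 4.82
tcp_pos: [0.4577, -0.1488, 0.0187]
eef_rot: [180.0, 0.3, -4.1]
contact_force: [-0.2, 0.1, -1.5]
gripper_width: 0.0395
gripper_force: 30.0
```

```bash
python3 - <<'E'
from plant import telemetry, vision, r
for i in range(4):
    s=telemetry.get_state();print(s['time_s'],s['tcp_pos'],s['eef_rot'],s['contact_force']); c=vision.capture("wrist")
E
```

```text
4.825 [ 0.45771229 -0.14880637  0.01870255] [179.97281397   0.25660363  -4.14605096] [-0.16339629  0.08469898 -1.50395988]
4.875 [ 0.45880129 -0.1487829   0.01981066] [ 1.79979004e+02  1.34334941e-01 -4.11667088e+00] [ 0.76914325 -0.06399877 -1.43014059]
4.925 [ 0.45956378 -0.14878894  0.02056157] [ 1.79989215e+02  3.26509658e-02 -4.10709276e+00] [ 0.18829343 -0.16114988 -1.53182462]
4.975 [ 0.45997776 -0.14881647  0.02102084] [ 1.79997293e+02 -3.23031386e-02 -4.10357196e+00] [-0.05130857 -0.63874249 -0.68524733]
```

Emit:
move_arm(plan=[[-1, 0.001, 0, -0.006, 0, 0, 0], [-1, 0, 0, -0.004, 0, 0, 0], [-1, 0, 0, 0, 0, 0, 0], [-1, 0, 0, 0, 0, 0, 0]])

```text
time_s: 5.52
tcp_pos: [0.4608, -0.1492, 0.0108]
eef_rot: [-180.0, -0.0, -4.1]
contact_force: [-1.1, 1.2, 4.4]
gripper_width: 0.0399
gripper_force: 30.0
```

Emit:
move_arm(plan=[[0.3, 0, 0, 0, 0, 0, 0], [0.3, 0, 0, 0, 0, 0, 0], [0.3, 0, 0, 0, 0, 0, 0], [0.3, 0, 0, 0.03, 0, 0, 0], [0.3, 0, 0, 0.06, 0, 0, 0], [0.3, 0, 0, 0.03, 0, 0, 0], [0.6, 0.018, 0.0513, 0, 0, 0, -8.3], [0.6, 0.018, 0.0513, 0, 0, 0, -8.3], [0.6, 0.018, 0.0513, 0, 0, 0, -8.3], [0.6, 0.018, 0.0513, 0, 0, 0, -8.3], [0.6, 0.018, 0.0513, 0, 0, 0, -8.3], [0.6, 0.018, 0.0513, 0, 0, 0, -8.3], [0.6, 0.018, 0.0513, -0.03, 0, 0, -8.3], [0.6, 0, 0, 0, 0, 0, 0], [0.6, 0, 0, 0, 0, 0, 0], [0.6, 0, 0, 0, 0, 0, 0]])

```text
time_s: 7.52
tcp_pos: [0.5865, 0.2091, 0.1013]
eef_rot: [-180.0, 0.0, -62.3]
contact_force: [-0.9, -0.3, 0.3]
gripper_width: 0.0702
gripper_force: 0.0
```

```bash
cat > snap.py <<'E'
import sys
from plant import telemetry, vision, r
from h import *
from loc import locate
n,col=sys.argv[1:3]; g=tuple(map(float,sys.argv[3:5]))+(.02,)
c=vision.capture("wrist"); cv2.imwrite(f"pics/{n}.png",c["img"][:,:,::-1])
t=vision.capture("top"); cv2.imwrite(f"pics/{n}_top.png",t["img"][:,:,::-1])
s=telemetry.get_state();print(s['time_s'],s['tcp_pos'],s['eef_rot'],s['joints'][5])
for k in (c,t):
    try: d=locate(k,col,g); print(d['rc'],d['rs'],d['z'],d['rect'],d['px'])
    except Exception as e: print(e)
E
python3 snap.py w3 yellow .587 .21
```

```text
7.625 [0.58666869 0.20909621 0.10149214] [-1.79918874e+02  1.18008109e-02 -6.22935704e+01] -9.849484981719641
[0.58497763 0.21230002] [0.03814043 0.03766592] 0.02355208045003867 117.75950050354004 [277.21457791 221.74116772]
[0.58262992 0.21394299] [0.01618806 0.02456709] 0.023497350307546027 28.46180534362793 [219.12307692 189.47692308]
```

View pics/w3.png

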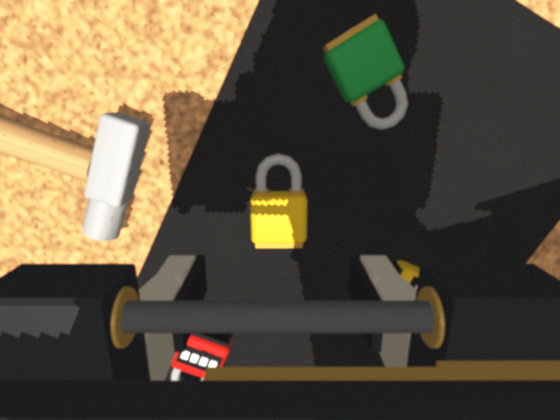

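View pics/w3_top.png

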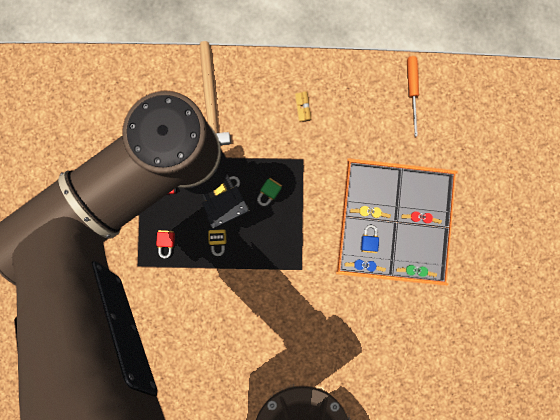

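Blue lies well in its bin, at (371,240) in the top view. In the wrist view yellow is at (277,222), square and centred, with the hammer and dials clear of the fingers.

Emit:
move_arm(plan=[[0.6, -0.0005, 0.0015, -0.045, 0, 0, 0], [0.6, 0, 0, -0.05, 0, 0, 0], [0.6, 0, 0, 0, 0, 0, 0], [0.6, 0, 0, 0, 0, 0, 0], [-1, 0, 0, 0, 0, 0, 0], [-1, 0, 0, 0, 0, 0, 0], [-1, 0, 0, 0, 0, 0, 0], [-1, 0, 0, 0, 0, 0, 0], [-1, 0, 0, 0.02, 0, 0, 0], [-1, 0, 0, 0.05, 0, 0, 0], [-1, 0, 0, 0, 0, 0, 0], [-1, 0, 0, 0, 0, 0, 0]], force=30)

```text
time_s: 9.12
tcp_pos: [0.5856, 0.2113, 0.0753]
eef_rot: [180.0, 0.0, -62.3]
contact_force: [0.4, -0.6, -2.3]
gripper_width: 0.0398
gripper_force: 30.0
```

Emit:
move_arm(plan=[[-1, 0.0005, -0.0527, 0, 0, 0, 8.3], [-1, 0.0005, -0.0527, 0, 0, 0, 8.3], [-1, 0.0005, -0.0527, 0, 0, 0, 8.3], [-1, 0.0005, -0.0527, 0, 0, 0, 8.3], [-1, 0.0005, -0.0527, 0, 0, 0, 8.3], [-1, 0.0005, -0.0527, 0, 0, 0, 8.3], [-1, 0.0006, -0.0525, 0, 0, 0, 8.4], [-1, 0, 0, 0, 0, 0, 0], [-1, 0, 0, -0.03, 0, 0, 0], [-1, 0, 0, -0.02, 0, 0, 0], [-1, 0, 0, 0, 0, 0, 0], [-1, 0, 0, 0, 0, 0, 0], [-1, 0, 0, 0, 0, 0, 0]])

```text
time_s: 10.75
tcp_pos: [0.5902, -0.157, 0.0263]
eef_rot: [-180.0, -0.1, -4.0]
contact_force: [0.0, 0.4, -1.4]
gripper_width: 0.0397
gripper_force: 30.0
```

Emit:
move_arm(plan=[[-1, -0.0005, 0, -0.01, 0, 0, 0], [-1, 0, 0, -0.0055, 0, 0, 0], [-1, 0, 0, 0, 0, 0, 0], [-1, 0, 0, 0, 0, 0, 0], [0.3, 0, 0, 0, 0, 0, 0], [0.3, 0, 0, 0, 0, 0, 0], [0.3, 0, 0, 0, 0, 0, 0], [0.3, 0, 0, 0.03, 0, 0, 0], [0.3, 0, 0, 0.06, 0, 0, 0], [0.6, -0.0005, 0.0496, 0, 0, 0, -5.8], [0.6, -0.0005, 0.0496, 0, 0, 0, -5.8], [0.6, -0.0005, 0.0496, 0, 0, 0, -5.8], [0.6, -0.0005, 0.0496, 0, 0, 0, -5.8], [0.6, -0.0005, 0.0496, 0, 0, 0, -5.8], [0.6, 0, 0, 0, 0, 0, 0], [0.6, 0, 0, 0, 0, 0, 0], [0.6, 0, 0, 0, 0, 0, 0]])

```text
time_s: 12.88
tcp_pos: [0.5864, 0.0898, 0.1]
eef_rot: [180.0, 0.0, -33.1]
contact_force: [-0.3, -0.9, 0.3]
gripper_width: 0.0702
gripper_force: 0.0
```

```bash
python3 snap.py w4 green .5865 .092
```

```text
12.975 [0.58658266 0.08967789 0.10003049] [ 1.79997926e+02  1.10288863e-03 -3.31207746e+01] 29.329001289375448
[0.58612895 0.09273395] [0.03938811 0.03491538] 0.02353317787359758 148.04351043701172 [275.25429688 221.03398437]
[ 0.40274334 -0.24749766] [0.02181611 0.01779398] 0.010707733531234194 9.117804527282715 [409.98360656 269.50819672]
```

View pics/w4.png

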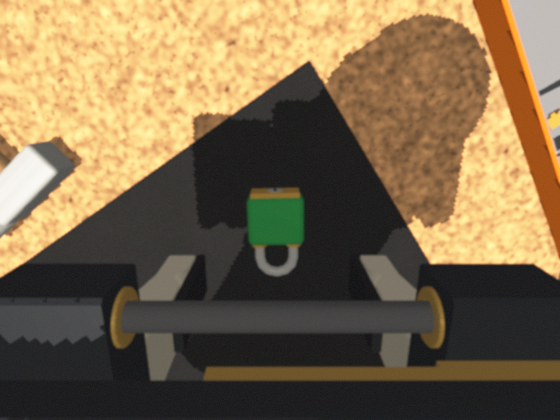

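Green is at (275,221), square to the fingers with its shackle towards the gripper, and nothing is close by.

Emit:
move_arm(plan=[[0.6, -0.0005, 0.002, -0.045, 0, 0, 1], [0.6, 0, 0, -0.049, 0, 0, 0], [0.6, 0, 0, 0, 0, 0, 0], [0.6, 0, 0, 0, 0, 0, 0], [-1, 0, 0, 0, 0, 0, 0], [-1, 0, 0, 0, 0, 0, 0], [-1, 0, 0, 0, 0, 0, 0], [-1, 0, 0, 0, 0, 0, 0], [-1, 0, 0, 0.02, 0, 0, 0], [-1, 0, 0, 0.05, 0, 0, 0], [-1, 0, 0, 0, 0, 0, 0], [-1, 0, 0, 0, 0, 0, 0]], force=30)

```text
time_s: 14.48
tcp_pos: [0.5856, 0.0927, 0.0759]
eef_rot: [-180.0, 0.0, -32.1]
contact_force: [-0.3, 0.1, -1.9]
gripper_width: 0.0399
gripper_force: 30.0
```

Emit:
move_arm(plan=[[-1, -0.0154, -0.0523, 0, 0, 0, 4], [-1, -0.0154, -0.0523, 0, 0, 0, 4], [-1, -0.0154, -0.0523, 0, 0, 0, 4], [-1, -0.0154, -0.0523, 0, 0, 0, 4], [-1, -0.0154, -0.0523, 0, 0, 0, 4], [-1, -0.0154, -0.0523, 0, 0, 0, 4], [-1, -0.0154, -0.0525, 0, 0, 0, 4], [-1, 0, 0, 0, 0, 0, 0], [-1, 0, 0, -0.03, 0, 0, 0], [-1, 0, 0, -0.02, 0, 0, 0], [-1, 0, 0, 0, 0, 0, 0], [-1, 0, 0, 0, 0, 0, 0], [-1, 0, 0, 0, 0, 0, 0]])

```text
time_s: 16.1
tcp_pos: [0.479, -0.2735, 0.0268]
eef_rot: [180.0, -0.1, -4.0]
contact_force: [0.9, -0.4, -0.6]
gripper_width: 0.0403
gripper_force: 30.0
```

Emit:
move_arm(plan=[[-1, -0.0005, 0, -0.01, 0, 0, 0], [-1, 0, 0, -0.006, 0, 0, 0], [-1, 0, 0, 0, 0, 0, 0], [-1, 0, 0, 0, 0, 0, 0], [0.3, 0, 0, 0, 0, 0, 0], [0.3, 0, 0, 0, 0, 0, 0], [0.3, 0, 0, 0, 0, 0, 0], [0.3, 0, 0, 0.03, 0, 0, 0], [0.3, 0, 0, 0.06, 0, 0, 0], [0.6, -0.0018, 0.0558, 0, 0, 0, 0.4], [0.6, -0.0018, 0.0558, 0, 0, 0, 0.4], [0.6, -0.0018, 0.0558, 0, 0, 0, 0.4], [0.6, -0.0018, 0.0558, 0, 0, 0, 0.4], [0.6, -0.0018, 0.0558, 0, 0, 0, 0.4], [0.6, -0.0018, 0.0558, 0, 0, 0, 0.4], [0.6, -0.0018, 0.0558, 0, 0, 0, 0.4], [0.6, -0.0018, 0.0558, 0, 0, 0, 0.4], [0.6, -0.0018, 0.0558, 0, 0, 0, 0.4], [0.6, -0.0018, 0.0558, 0, 0, 0, 0.4], [0.6, -0.0018, 0.0558, 0, 0, 0, 0.1]])

```text
time_s: 18.6
tcp_pos: [0.4576, 0.3421, 0.1003]
eef_rot: [-180.0, -0.0, 0.1]
contact_force: [0.7, 0.7, 0.4]
gripper_width: 0.0702
gripper_force: 0.0
```

Emit:
move_arm(plan=[[0.6, 0, 0, 0, 0, 0, 0], [0.6, 0, 0, 0, 0, 0, 0], [0.6, 0, 0, 0, 0, 0, 0]])

```text
time_s: 18.98
tcp_pos: [0.4579, 0.3391, 0.1001]
eef_rot: [180.0, 0.0, -0.0]
contact_force: [-0.5, -0.0, 0.1]
gripper_width: 0.0703
gripper_force: 0.0
```

```bash
python3 snap.py w5 red .4585 .34
```

```text
19.075 [0.45813092 0.33921091 0.1002265 ] [-1.79992680e+02 -3.03586012e-03 -2.15855841e-02] 33.80193284239893
[0.45813721 0.34129134] [0.03960435 0.03478033] 0.02343887911566113 178.8707046508789 [275.55227189 218.99815294]
[0.45883992 0.35204607] [0.0333053  0.01436684] 0.023921345187579643 91.70878505706787 [158.96666667 238.96666667]
```

View pics/w5.png

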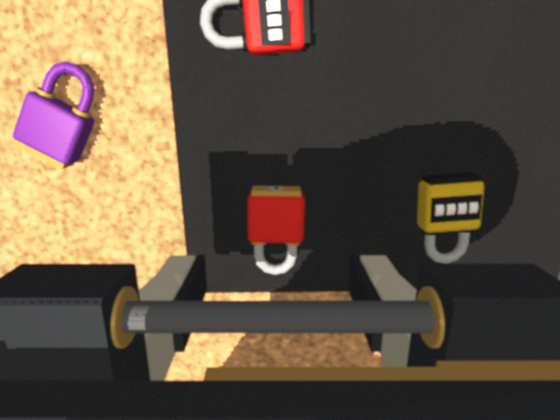

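The plain red key lock is at (275,219), between the fingers. Dial-yellow (450,205) and dial-red (275,20) are clear.

Emit:
move_arm(plan=[[0.6, 0, 0.0015, -0.045, 0, 0, -1], [0.6, 0, 0, -0.049, 0, 0, 0], [0.6, 0, 0, 0, 0, 0, 0], [0.6, 0, 0, 0, 0, 0, 0], [-1, 0, 0, 0, 0, 0, 0], [-1, 0, 0, 0, 0, 0, 0], [-1, 0, 0, 0, 0, 0, 0], [-1, 0, 0, 0, 0, 0, 0], [-1, 0, 0, 0.02, 0, 0, 0], [-1, 0, 0, 0.05, 0, 0, 0], [-1, 0, 0, 0, 0, 0, 0], [-1, 0, 0, 0, 0, 0, 0]], force=30)

```text
time_s: 20.58
tcp_pos: [0.4576, 0.3415, 0.0758]
eef_rot: [-180.0, 0.0, -1.0]
contact_force: [-0.2, -0.5, -1.4]
gripper_width: 0.0399
gripper_force: 30.0
```

Emit:
move_arm(plan=[[-1, 0.0123, -0.052, 0.005, 0, 0, -0.3], [-1, 0.0123, -0.052, 0, 0, 0, -0.3], [-1, 0.0123, -0.052, 0, 0, 0, -0.3], [-1, 0.0123, -0.052, 0, 0, 0, -0.3], [-1, 0.0123, -0.052, 0, 0, 0, -0.3], [-1, 0.0123, -0.052, 0, 0, 0, -0.3], [-1, 0.0123, -0.052, 0, 0, 0, -0.3], [-1, 0.0123, -0.052, 0, 0, 0, -0.3], [-1, 0.0123, -0.052, 0, 0, 0, -0.3], [-1, 0.0123, -0.052, 0, 0, 0, -0.3], [-1, 0.0123, -0.052, 0, 0, 0, -0.1], [-1, 0.0125, -0.0522, 0, 0, 0, 0], [-1, 0, 0, 0, 0, 0, 0], [-1, 0, 0, -0.035, 0, 0, 0], [-1, 0, 0, -0.02, 0, 0, 0], [-1, 0, 0, 0, 0, 0, 0], [-1, 0, 0, 0, 0, 0, 0], [-1, 0, 0, 0, 0, 0, 0]])

```text
time_s: 22.82
tcp_pos: [0.6065, -0.2824, 0.0271]
eef_rot: [180.0, -0.1, -4.0]
contact_force: [-0.6, 0.2, -0.7]
gripper_width: 0.04
gripper_force: 30.0
```

Lower, release, lift, and move well clear so the cameras can see.

Emit:
move_arm(plan=[[-1, -0.001, 0, -0.01, 0, 0, 0], [-1, 0, 0, -0.006, 0, 0, 0], [-1, 0, 0, 0, 0, 0, 0], [-1, 0, 0, 0, 0, 0, 0], [0.3, 0, 0, 0, 0, 0, 0], [0.3, 0, 0, 0, 0, 0, 0], [0.3, 0, 0, 0, 0, 0, 0], [0.3, 0, 0, 0.03, 0, 0, 0], [0.3, 0, 0, 0.06, 0, 0, 0], [0.3, -0.02, 0.02, 0.055, 0, 0, 0], [0.3, -0.02, 0.02, 0.055, 0, 0, 0], [0.3, -0.02, 0.05, 0.03, 0, 0, 0], [0.3, -0.01, 0.06, 0, 0, 0, 0], [0.3, -0.01, 0.06, 0, 0, 0, 0], [0.3, -0.01, 0.06, 0, 0, 0, 0], [0.3, -0.01, 0.06, 0, 0, 0, 0], [0.3, 0, 0.06, 0, 0, 0, 0], [0.3, 0, 0.06, 0, 0, 0, 0], [0.3, 0, 0, 0, 0, 0, 0], [0.3, 0, 0, 0, 0, 0, 0]])

```text
time_s: 25.32
tcp_pos: [0.5045, 0.1675, 0.2399]
eef_rot: [180.0, 0.0, -4.0]
contact_force: [-0.1, -0.0, -1.2]
gripper_width: 0.0568
gripper_force: 0.0
```

```bash
python3 - <<'E'
from plant import telemetry, vision, r
from h import *
t=vision.capture("top"); s=vision.capture("scene")
im=np.vstack([cv2.resize(t["img"][150:295,330:470],(579,600)) ])
cv2.imwrite("pics/f_tray.png",im[:,:,::-1]); cv2.imwrite("pics/f_scene.png",s["img"][:,:,::-1])
C=cloud(t); th=np.radians(-4.1); x=np.array([np.cos(th),np.sin(th)]); y=np.array([-x[1],x[0]])
for col,p in dict(yellow=(.6017,-.1583),red=(.5929,-.2819),blue=(.4741,-.1491),green=(.4653,-.2727)).items():
    q=C[...,:2]-p; m=(abs(q@x)<.042)&(abs(q@y)<.055)&(C[...,2]>.0085)
    a,b=q[m]@x*1000,q[m]@y*1000; z=C[m][:,2]
    print(col,"x",a.min().round(),a.max().round(),"y",b.min().round(),b.max().round(),"ztop",np.percentile(z,[50,90]).round(4))
st=telemetry.get_state(); print(st['time_s'],st['tcp_pos'],st['gripper_width'])
E
```

```text
yellow x -42.0 41.0 y -53.0 52.0 ztop [0.0232 0.0271]
red x -42.0 41.0 y -55.0 53.0 ztop [0.0229 0.0273]
blue x -41.0 42.0 y -54.0 55.0 ztop [0.0235 0.0269]
green x -41.0 42.0 y -54.0 52.0 ztop [0.0233 0.0269]
25.425 [0.50467661 0.16652831 0.24007127] 0.05714209638844503
```

View pics/f_tray.png

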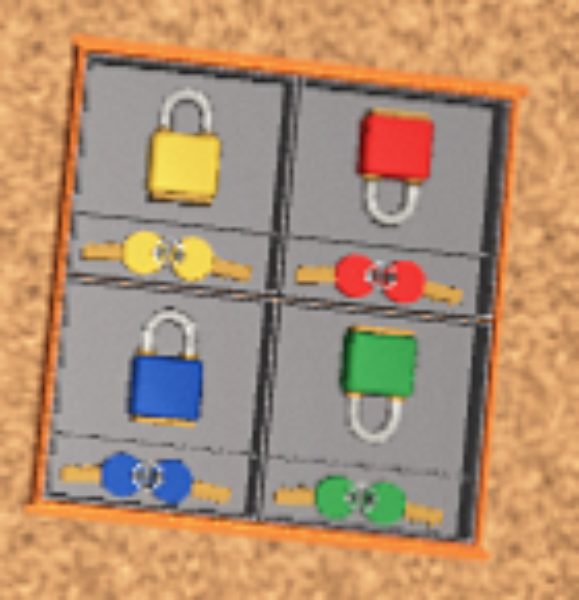

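View pics/f_scene.png

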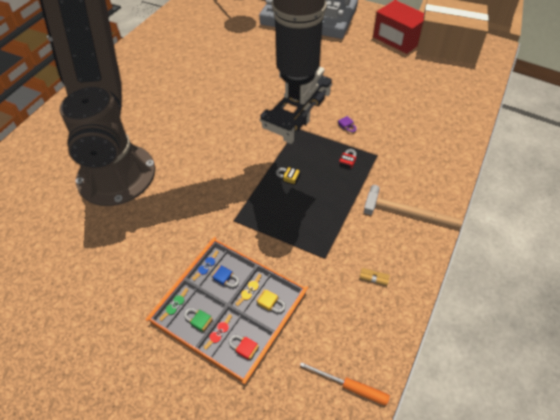

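All four key locks lie flat beside the keys of their own colour. In the tray crop they are yellow (183,165), red (397,147), blue (167,385) and green (379,360). In the scene view both dials are still on the mat at (289,175) and (348,158), and the arm is clear of everything.

```bash
python3 -c "
from plant import workorder
print(workorder.close_job())"
```

```text
the job is handed in; nothing more can be done
None
```

The job is handed in: all four key padlocks lie flat, face up, each beside the keys of its own colour, and both combination padlocks are still where they lay on the mat; the robot's clock read about 25 s.

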